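Fit the clean grease filter in the induction hob

TASK

Press the wide release key on the hob so that its filter tray springs out, lay the clean grease filter flat in the tray with its grip rib up, and then push the tray home until it clicks and stays shut. Do not force the key or the tray, and leave the bowl, tub and scraper where they are.

Things in the scene. Friction and masses are not known exactly. Their poses are not given: they have to be found in the camera images.
- hob: Low steel induction hob, fixed: 360 deep (x), 370 wide (y), 90 high. Origin on the table, middle of the front face's lower edge; x into the hob, away from the front face (plane x = 0), y left seen from the robot, z up. Release key (wide bar) at the right of the flat top's front strip; left a fixed round dial, 38 across, 18 high, at x 48, y 125. The tray's bay has its roof 76 above the table.
- tray (a joint): Tray slide, m: 0 shut and latched, grows as it comes out to the hob's -x, 0.100 fully out. A spring drives it out in about 1 s with 7 N (shut) to 5.5 N (out); friction 1 N, damping 50 N per m/s. Pushed home, the catch adds up to 4 N in the last 18 mm, then snaps once the tray is up to 1 mm beyond 0; hard stop at -0.0035. Let go too early, it springs out again.
- tray_in (a point): Middle of the tray's inner floor, 24 above the table; axes as the hob's; moves with the tray (shut: hob x 48, y 0). Inside 100 (x) by 140 (y); side and rear walls rise 26 above this floor, 5 thick; the front panel is higher.
- tray_front (a point): Middle of the outer face of the tray's upright black front panel, 45 above the table. The flat face looks to the hob's -x, is 182 wide (y) and 60 high (15 to 75 above the table), 12 thick. Shut, it is 14 in front of the hob's face. Moves with the tray.
- key (a joint): Release key's travel, m: 0 up, grows as pressed down, 0.010 bottomed. Sprung: about 2 N at the start, 5 N at the bottom; the tray is let go at about 0.003 to 0.006. It dips while the catch passes and springs back to 0 when the tray has clicked home.
- key_top (a point): Middle of the release key's top face, a grey bar 28 (hob x) by 60 (hob y), standing 14 above the hob's top when up (104 above the table). At hob x 48, y -125. Axes as the hob's; it is pressed straight down.
- filter_center (a point): Grease filter on the table, about 160 g: aluminium slab 68 (x) by 116 (y) by 18 high, with a straight grip rib on top, 14 thick (x), 80 long (y), 22 high, on its long middle line; 40 high in all. This point is its centre, 20 above its underside, 20 below the rib's top. z up through the rib. It fits the tray with its long side along the hob's y, either way round.
- bowl: Steel bowl, 200 in diameter, 75 high; origin at the centre of its underside. Bystander.
- tub: White lidded plastic tub, 90 in diameter, 85 high; origin at the centre of its underside. Bystander.
- scraper: Flat dough scraper, 115 long, about 90 wide, 16 high, lying on the table; origin near its middle on its underside. Bystander.
Not all that is in view belongs to the job. Of the things shaped like the part that bears filter_center, the aluminium one is meant.

How it is judged:
By the outcome, as a careful person would: the job done as asked, in the order asked, and still so for the second after the job is handed in, with the robot touching nothing.
It also fails if it takes over 64 s, if anything falls off the work surface, if the arm or the gripper's body presses on something with over 40 N, if the wrist force passes 120 N, or if a joint passes its speed limit or range.

ROBOT

A 6-joint arm with a two-finger parallel gripper is mounted at the origin on the work surface. World frame = base frame: x ahead of the robot, y to its left, z up, the work surface at z = 0. Lengths are in m, angles in rad, forces in N, time in s.
With the tool pointing down it reaches from about 0.425 to 0.95 m from the base axis. Payload 3.5 kg.
Tool frame: the origin (TCP) lies between the finger pads; the fingertips stand 19 mm ahead of it and the grasp point (between the pads) is the TCP; x points along the fingers, y is the direction in which the jaws open and shut, and the axes are right-handed (so a half turn about x gives the same grasp; the last joint's range is limited). The gripper opens to 85 mm and grips with 20 to 120 N. Pads are 22 mm wide; open, the fingers measure 114 mm over their backs; the gripper's body (76 mm by 85 mm) begins 54 mm behind the grasp point. The pads swing forward as they close: fully open they stand 13 mm farther back than shut.
Start: joints at [-1.335, 0.286, 1.577, -0, 1.279, -0.15], TCP at [0.254, -0.625, 0.25] pointing down, gripper open.
Joint ranges: [-2.77, 2.77], [-0.9, 2.22], [0.21, 2.48], [-1.53, 4.67], [0.24, 2.81], [-2.84, 2.84]. Speed limits (rad/s): [2.79, 2.79, 3.14, 3.14, 3.14, 3.14].

INTERFACE

Orientations are given as [roll, pitch, yaw] about the fixed x, y, z axes, in that order (R = Rz(yaw) Ry(pitch) Rx(roll)).
In Python, from cell import manip, set_gripper, solver, vision, hand_in, status gives the robot as it stands. The module is installed in compiled form; this text tells all that it offers. Calls block until the motion is done:
- manip.move_ptp(position, orientation): joint-space move of the TCP to a pose.
- manip.servo_line(position, attitude=None, speed=0.15, stop_force=None): straight line of the TCP; attitude=None keeps the orientation; speed is the mean speed in m/s. With stop_force (N) it stops when the force on the tool has changed by that much, and returns True; else False.
- manip.move_j(angles): joint-space move.
- set_gripper(opening, squeeze=None): opening from 0.0 (shut) to 1.0 (fully open); squeeze is the grip in N (None keeps the last); returns when the fingers have stopped.
- manip.hold(seconds).
- solver.solve_ik(position, orientation): joint angles nearest the present ones, or None.
- vision.read_camera(name): name is "scene" or "side" or "wrist"; returns a dict with "color" (384x512x3 uint8, red, green, blue), "camera_matrix" (3x3 intrinsics, pixels), "k1" (the pictures are not rectified: a ray, as slopes to the right and down, at radius r is drawn at 1 + k1 r^2 times it, then the intrinsics apply), "view" (4x4, takes a point from world to camera coordinates). Camera axes: x right, y down, z forward; pixel columns grow to the right and rows downward; lengths in m; the calibration is good to about 2 mm. A picture is of the moment at which its call begins. There is no depth.
A pose or a line that the arm cannot do raises manip.MotionError and nothing moves.
- hand_in(): hands the job in, once; it reports no verdict.
Readings, each from a call of its own:
- status.read_clock(): time.
- status.read_joint_pos(): joint angles.
- status.read_joint_vel(): joint speeds.
- status.read_tau(): joint torques, N m.
- status.read_ee_pos(): TCP position.
- status.read_tcp_rot(): TCP orientation.
- status.read_force(): force on the tool from outside, world axes, zero at the start.
- status.read_moment(): the same for the moment, N m.
- status.read_finger_gap(): opening from 0.0 (shut) to 1.0 (fully open).
Only numpy, scipy, OpenCV 4.12 (cv2) and the standard library are available. Lean on these libraries where they do the work, as an engineer would, in place of code of your own. Each camera call takes 0.05 s, during which the arm holds its last target.

## Working session

There is one attempt and no reset: what is moved stays moved. The work goes in short steps, each a Python script; the robot and the scene stay as the last script left them, time stands still between calls to the robot, and variables do not carry over. Pictures are saved under pics/ and viewed, and the job is handed in when it is done.

```bash
ls; mkdir -p pics
python3 - <<'E'
from cell import manip,set_gripper,solver,vision,hand_in,status
import cv2,json,numpy as np
for n in ["scene","side","wrist"]:
    d=vision.read_camera(n)
    cv2.imwrite(f"pics/{n}0.png",d["color"][:,:,::-1])
    np.savez(f"pics/{n}0.npz",K=d["camera_matrix"],k1=d["k1"],V=d["view"])
    print(n,d["camera_matrix"],d["k1"],d["view"])
print(status.read_clock(),status.read_ee_pos(),status.read_tcp_rot())
E
```

```text
pics
scene [[433.78827052   0.         248.23188161]
 [  0.         433.78827052 190.83993341]
 [  0.           0.           1.        ]] -0.14806280664062157 [[-8.05532025e-01  5.92552173e-01 -2.81605978e-04  4.37854430e-01]
 [ 3.66124637e-01  4.97346305e-01 -7.86510905e-01 -8.38968602e-02]
 [-4.65908690e-01 -6.33662825e-01 -6.17576325e-01  1.56358738e+00]
 [ 0.00000000e+00  0.00000000e+00  0.00000000e+00  1.00000000e+00]]
side [[441.72652529   0.         245.52122264]
 [  0.         441.72652529 194.05295003]
 [  0.           0.           1.        ]] 0.057652488720906156 [[-0.87776581 -0.47904907 -0.00625886  0.42974244]
 [-0.37579925  0.69656577 -0.61120459  0.25904253]
 [ 0.2971567  -0.53414241 -0.7914479   1.15256691]
 [ 0.          0.          0.          1.        ]]
wrist [[282.52379617   0.         259.72950848]
 [  0.         282.52379617 189.8789481 ]
 [  0.           0.           1.        ]] 0.007877574410935223 [[ 0.37545976 -0.92683754 -0.00146414 -0.67414553]
 [-0.89247778 -0.36196594  0.26919153 -0.03413073]
 [-0.25002678 -0.09976387 -0.96308555  0.37884587]
 [ 0.          0.          0.          1.        ]]
0.15 [ 0.25391075 -0.62490803  0.24923222] [-1.71895933  1.56896061  1.80842157]
```

View pics/scene0.png

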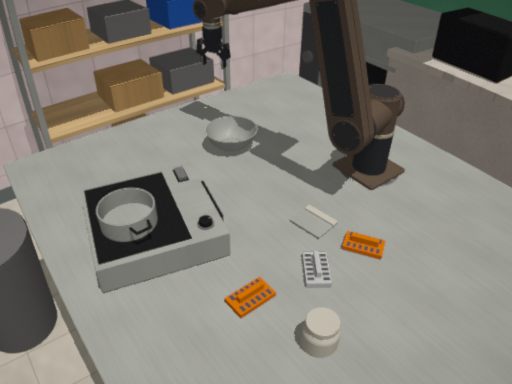

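View pics/side0.png

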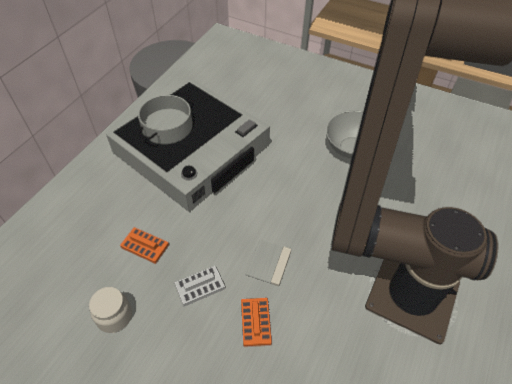

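View pics/wrist0.png

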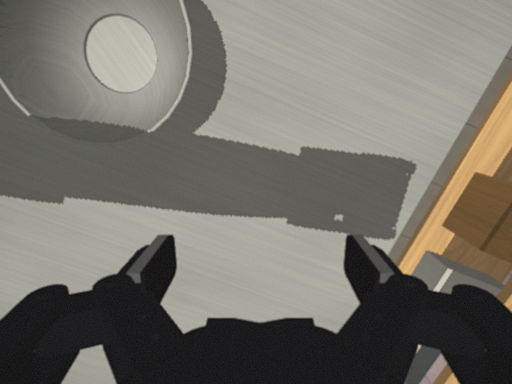

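The scene and side views show the hob, with its tray slot facing the robot and the key at scene (181,173) / side (246,128). The aluminium filter is at scene (317,268) / side (200,285), with orange decoys beside it. Next I'll enlarge crops.

```bash
cat > h.py <<'E'
import numpy as np,cv2
from scipy.optimize import brentq
class Cam:
    def __init__(s,f=None,d=None):
        if f: z=np.load(f); s.K,s.k1,s.V=z["K"],float(z["k1"]),z["V"]
        else: s.K,s.k1,s.V=np.array(d["camera_matrix"]),float(d["k1"]),np.array(d["view"])
        s.D=np.array([s.k1,0,0,0,0.])
    def proj(s,P):
        P=np.atleast_2d(P).astype(float)
        return cv2.projectPoints(P,cv2.Rodrigues(s.V[:3,:3])[0],s.V[:3,3],s.K,s.D)[0][:,0]
    def back(s,px,z):
        u=cv2.undistortPoints(np.array(px,float).reshape(-1,1,2),s.K,s.D)[:,0]
        R,t=s.V[:3,:3],s.V[:3,3]; c=-R.T@t
        r=np.c_[u,np.ones(len(u))]@R
        return c+r*((z-c[2])/r[:,2])[:,None]
def snap(name,out):
    from cell import vision
    d=vision.read_camera(name); cv2.imwrite(f"pics/{out}.png",d["color"][:,:,::-1])
    np.savez(f"pics/{out}.npz",K=d["camera_matrix"],k1=d["k1"],V=d["view"]); return Cam(d=d)
def crop(f,x0,y0,w,h,k,out):
    im=cv2.imread(f"pics/{f}.png")[y0:y0+h,x0:x0+w]
    im=cv2.resize(im,None,fx=k,fy=k,interpolation=cv2.INTER_CUBIC)
    for x in range((x0+9)//10*10,x0+w,10):
        cv2.line(im,((x-x0)*k,0),((x-x0)*k,5),(0,0,255),1)
        if x%20==0: cv2.putText(im,str(x),((x-x0)*k+2,12),0,.35,(0,0,255),1)
    for y in range((y0+9)//10*10,y0+h,10):
        cv2.line(im,(0,(y-y0)*k),(5,(y-y0)*k),(0,0,255),1)
        if y%20==0: cv2.putText(im,str(y),(6,(y-y0)*k+4),0,.35,(0,0,255),1)
    cv2.imwrite(f"pics/{out}.png",im)
E
python3 -c "
from h import *
crop('scene0',75,160,160,120,5,'c1');crop('side0',100,80,180,125,4,'c2');crop('scene0',270,190,120,100,6,'c3');crop('side0',160,235,130,100,6,'c4')"
```

```text
(no output)
```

View pics/c1.png

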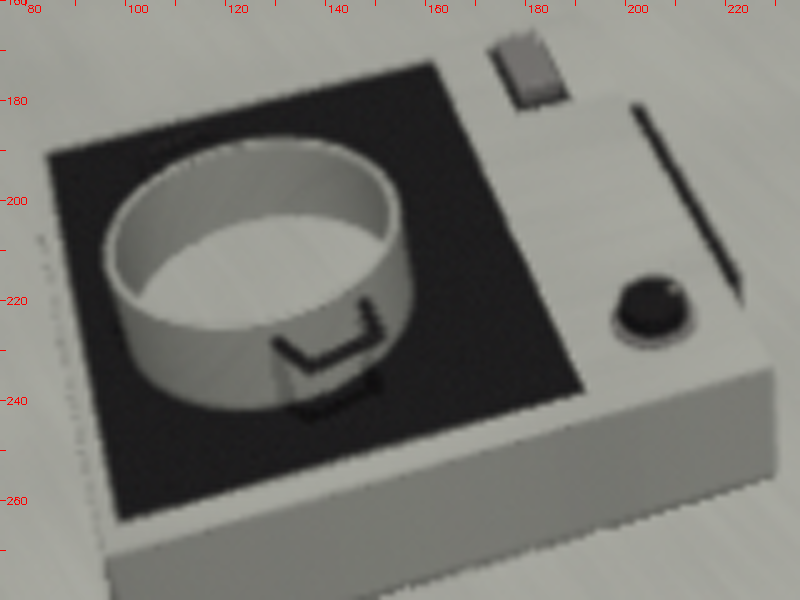

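View pics/c2.png

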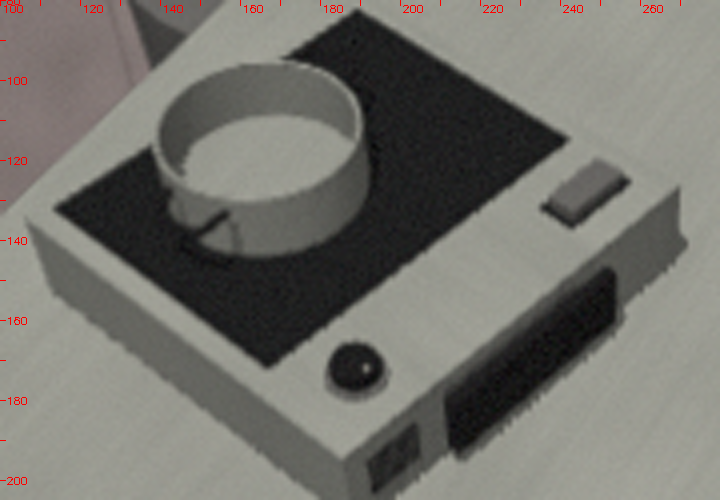

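View pics/c3.png

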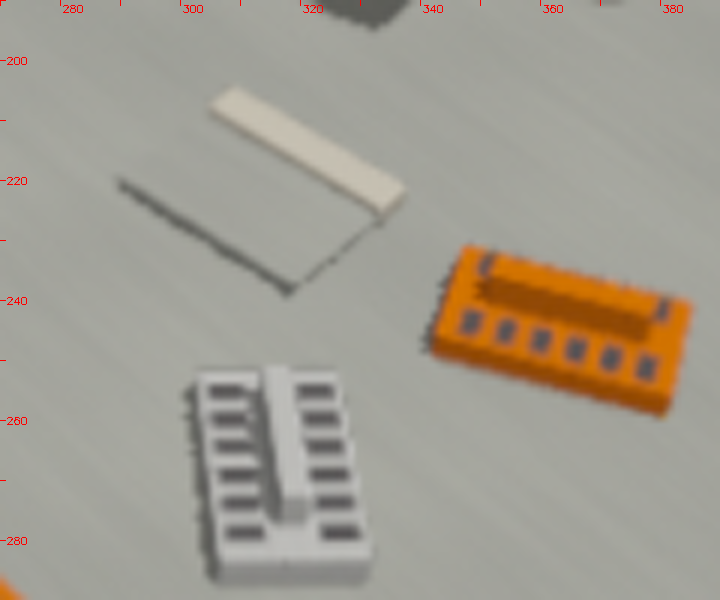

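View pics/c4.png

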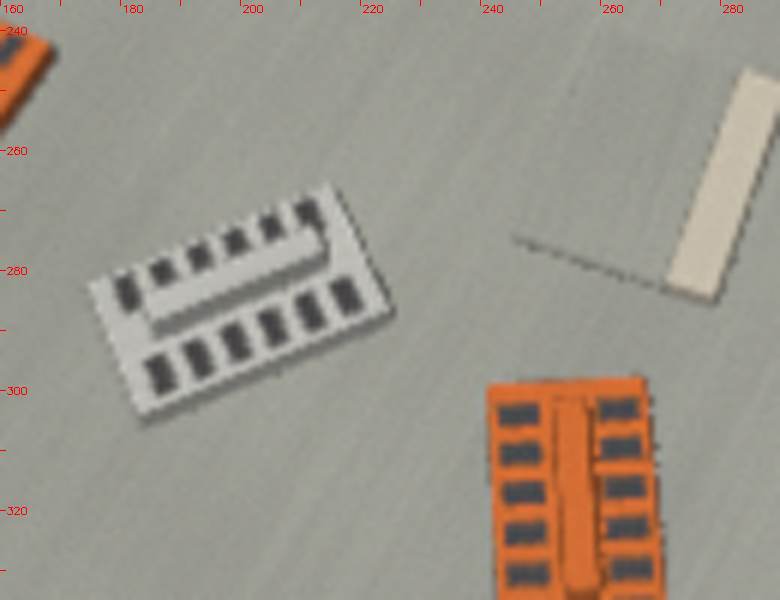

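Run:
```python
from h import *
from scipy.optimize import least_squares
S,T=Cam("pics/scene0.npz"),Cam("pics/side0.npz")
ob=[(S,(0,185,90),(229.6,234)),(S,(360,185,90),(96,271.4)),(S,(0,185,0),(230,255.4)),(S,(48,125,108),(205.8,220.6)),(S,(48,-125,104),(181.6,172.6)),
(T,(0,185,90),(186.2,195)),(T,(360,185,90),(106.2,135)),(T,(0,-185,90),(270,126.7)),(T,(0,-185,0),(270.8,140.7)),(T,(48,125,108),(189,171.5)),(T,(48,-125,104),(247,126.7)),(T,(-14,-91,75),(253.2,147)),(T,(-14,91,75),(212,180)),(T,(-14,91,15),(215.5,193.7))]
def W(p,q):
    c,s=np.cos(p[2]),np.sin(p[2]); x,y,z=np.array(q)/1000
    return [p[0]+c*x-s*y,p[1]+s*x+c*y,z]
f=lambda p:np.concatenate([c.proj(W(p,q))[0]-u for c,q,u in ob])
g=T.back([(186.2,195),(270,126.7)],.09); print(g,np.linalg.norm(g[0]-g[1]))
m=g.mean(0); d=g[0]-g[1]
r=least_squares(f,[m[0],m[1],np.arctan2(-d[0],d[1])],loss="soft_l1")
print(r.x); print(f(r.x).reshape(-1,2).round(1))
p=r.x
for n,q in dict(key=(48,-125,104),tf=(-14,0,45),tin=(48,0,24),tin_out=(-52,0,24)).items(): print(n,np.round(W(p,q),4))
# filter: slab top corners z .018, rib top z .04
sc=lambda l:[(270+x/6,190+y/6) for x,y in l]; si=lambda l:[(160+x/6,235+y/6) for x,y in l]
F=[("s",S,sc([(200,374),(334,374),(370,552),(215,565)]),sc([(265,368),(290,366),(305,500),(280,500)])),
("t",T,si([(88,285),(330,187),(393,308),(140,414)]),si([(145,300),(308,232),(327,255),(155,322)]))]
for n,c,a,b in F:
    A=c.back(a,.018);B=c.back(b,.04)
    print(n,A.round(4)[:,:2].tolist(),A.mean(0).round(4)); print([round(np.linalg.norm(A[i]-A[i-1]),4) for i in range(4)])
    print(B.round(4)[:,:2].tolist(),B.mean(0).round(4))
    for Q in(A,B):
        e=[Q[i]-Q[i-1] for i in range(4)]; e=sorted(e,key=np.linalg.norm)[-2:]; print([np.degrees(np.arctan2(v[1],v[0]))%180 for v in e])
# decoys / scraper / tub/ bowl
print("scraper",S.back([(306,209),(333,226),(289,220),(318,239)],.003).round(3).tolist())
print("tub",S.back([(320,340)],.04)); print("bowl",S.back([(232,137)],.04))
```

```text
[[ 0.64620932  0.05953491  0.09      ]
 [ 0.56236916 -0.29706526  0.09      ]] 0.36632342988653727
[ 0.60568104 -0.11970252 -0.23233697]
[[ 0.6 -1.4]
 [ 0.1 -0.6]
 [ 1.1  0.3]
 [-0.  -2. ]
 [-0.9 -1.6]
 [-0.8 -0.1]
 [-0.3 -0.8]
 [ 0.2 -0.6]
 [-1.7  5.2]
 [-0.6 -1.5]
 [-0.6 -0.9]
 [ 0.8  0.6]
 [ 0.8  1.5]
 [-1.4  0.4]]
key [ 0.6236 -0.2524  0.104 ]
tf [ 0.5921 -0.1165  0.045 ]
tin [ 0.6524 -0.1308  0.024 ]
tin_out [ 0.5551 -0.1077  0.024 ]
s [[0.4877, 0.1845], [0.4373, 0.2223], [0.4998, 0.3098], [0.559, 0.2741]] [0.496  0.2476 0.018 ]
[np.float64(0.1146), np.float64(0.063), np.float64(0.1076), np.float64(0.0691)]
[[0.4768, 0.2142], [0.4668, 0.2202], [0.5171, 0.2831], [0.5259, 0.2765]] [0.4966 0.2485 0.04  ]
[np.float64(54.424520118833364), np.float64(51.469030963499875)]
[np.float64(51.82461734201382), np.float64(51.33654287436193)]
t [[0.5513, 0.2725], [0.4833, 0.1818], [0.4291, 0.219], [0.4984, 0.3112]] [0.4905 0.2462 0.018 ]
[np.float64(0.0655), np.float64(0.1133), np.float64(0.0658), np.float64(0.1154)]
[[0.5173, 0.2745], [0.4731, 0.2146], [0.4602, 0.22], [0.508, 0.281]] [0.4897 0.2475 0.04  ]
[np.float64(53.15280019538146), np.float64(53.045519315513346)]
[np.float64(53.607230082920864), np.float64(51.91427794074989)]
scraper [[0.343, 0.038, 0.003], [0.33, 0.146, 0.003], [0.42, 0.045, 0.003], [0.406, 0.16, 0.003]]
tub [[0.65674107 0.4285023  0.04      ]]
bowl [[ 0.31575912 -0.41439115  0.04      ]]
```

```bash
cat >> h.py <<'E'
from scipy.spatial.transform import Rotation as Ro
def ori(a):  # tool down, jaw direction at world angle a
    tx=np.array([0,0,-1.]);ty=np.array([np.cos(a),np.sin(a),0]);R=np.c_[tx,ty,np.cross(tx,ty)]
    return Ro.from_matrix(R).as_euler('xyz').tolist()
HP=np.array([0.60568,-0.1197,-0.23234])
def W(q,p=None):
    p=HP if p is None else p
    c,s=np.cos(p[2]),np.sin(p[2]); x,y,z=np.array(q)/1000
    return [p[0]+c*x-s*y,p[1]+s*x+c*y,z]
E
python3 - <<'E'
from h import *
from cell import solver,status,manip,set_gripper
yaw=HP[2]
for n,p,a in [("key",W((48,-125,200)),yaw+np.pi/2),("key",W((48,-125,200)),yaw-np.pi/2),("key",W((48,-125,120)),yaw),("fil",[.493,.248,.039],np.radians(52.5-90)),("fil",[.493,.248,.039],np.radians(52.5+90)),("pl",W((-52,0,65)),yaw),("pl",W((-52,0,65)),yaw+np.pi),("push",W((-130,0,55)),yaw-np.pi/2),("push",W((-130,0,55)),yaw+np.pi/2),("push",W((-130,0,55)),yaw)]:
    j=solver.solve_ik(p,ori(a)); print(n,np.round(p,3),None if j is None else np.round(j,2))
E
```

```text
key [ 0.624 -0.252  0.2  ] [-0.54  0.32  1.63  0.    1.19 -1.87]
key [ 0.624 -0.252  0.2  ] [-0.54  0.32  1.63  0.    1.19  1.27]
key [ 0.624 -0.252  0.12 ] [-0.54  0.41  1.67  0.    1.06 -0.3 ]
fil [0.493 0.248 0.039] [ 0.28  0.29  2.   -0.    0.85  0.94]
fil [0.493 0.248 0.039] [ 0.28  0.29  2.   -0.    0.85 -2.2 ]
pl [ 0.555 -0.108  0.065] [-0.37  0.27  1.97  0.    0.9  -0.14]
pl [ 0.555 -0.108  0.065] None
push [ 0.479 -0.09   0.055] [-0.39  0.14  2.15 -0.    0.85  1.41]
push [ 0.479 -0.09   0.055] [-0.39  0.14  2.15 -0.    0.85 -1.73]
push [ 0.479 -0.09   0.055] [-0.39  0.14  2.15  0.    0.85 -0.16]<sys>:0: UserWarning: Gimbal lock detected. Setting third angle to zero since it is not possible to uniquely determine all angles.
```

```bash
python3 -W ignore - <<'E'
from h import *
from cell import solver,status,manip,set_gripper
set_gripper(0.0,30)
print(status.read_clock())
manip.move_ptp(W((48,-125,200)),ori(HP[2]))
print(status.read_clock(),status.read_ee_pos())
c=snap("wrist","w1")
print(c.proj([W((48,-125,104)),W((62,-95,104)),W((34,-95,104)),W((34,-155,104)),W((62,-155,104)),W((0,-185,90)),W((-14,-91,75))]).round(1).tolist())
E
```

```text
0.9167
2.825 [ 0.62327193 -0.25360255  0.20019725]
[[259.5, 196.1], [277.3, 159.6], [241.6, 159.7], [243.0, 230.2], [276.2, 230.1], [207.5, 254.3], [189.0, 149.8]]
```

View pics/w1.png

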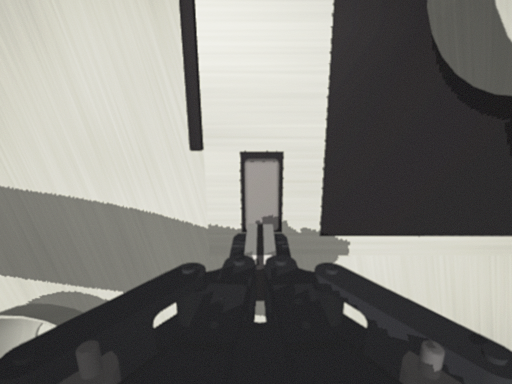

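The wrist view shows the key's top face at columns 244–279 with its far end at row 159. My model predicted 242–277 and 160, so the hob pose is good to about 2 mm. Next I'll press the key.

```bash
python3 -W ignore - <<'E'
from h import *
from cell import solver,status,manip,set_gripper
o=ori(HP[2])
f0=np.array(status.read_force())
print(manip.servo_line(W((49,-125,128)),o,0.12))
for z in [124,122,120,118,117,116]:
    s=manip.servo_line(W((49,-125,z)),o,0.03,stop_force=10)
    print(z,s,np.round(status.read_force()-f0,2),np.round(status.read_ee_pos(),4),status.read_clock())
    if s: break
c=snap("wrist","w2")
print(status.read_clock())
E
```

```text
False
124 False [-0.26 -0.36 -0.48] [ 0.6248 -0.2527  0.1245] 3.9083
122 False [ 0.92 -0.06  1.15] [ 0.6251 -0.2529  0.1228] 4.1583
120 False [ 0.76 -0.72  2.52] [ 0.6251 -0.2529  0.1206] 4.4083
118 False [-2.03 -0.58  2.65] [ 0.624  -0.2524  0.1172] 4.6583
117 False [-3.18  0.37  4.19] [ 0.624  -0.2524  0.1168] 4.9083
116 False [-3.7   2.11  2.97] [ 0.6242 -0.2525  0.1158] 5.1583
5.2083
```

View pics/w2.png

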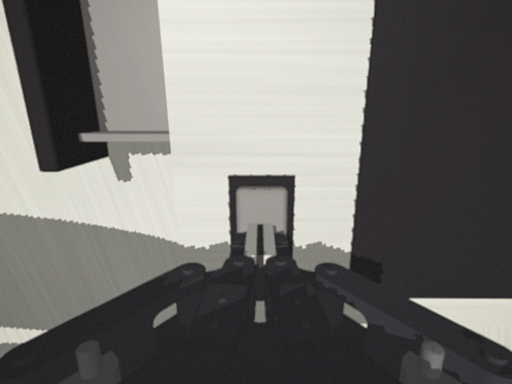

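The tray has sprung out, with its front panel visible at the top left. Now I'll go over the filter.

```bash
python3 -W ignore - <<'E'
from h import *
from cell import solver,status,manip,set_gripper
o=ori(HP[2])
manip.servo_line(W((49,-125,210)),o,0.25)
manip.move_ptp([.493,.248,.20],ori(np.radians(-37.5)))
set_gripper(0.45,30)
c=snap("wrist","w3"); snap("scene","s3")
print(status.read_clock(),status.read_ee_pos())
crop("s3",140,150,100,90,6,"s3c"); crop("w3",160,60,200,150,4,"w3c")
E
```

```text
8.1583 [0.49301358 0.2479572  0.19996389]
```

View pics/w3.png

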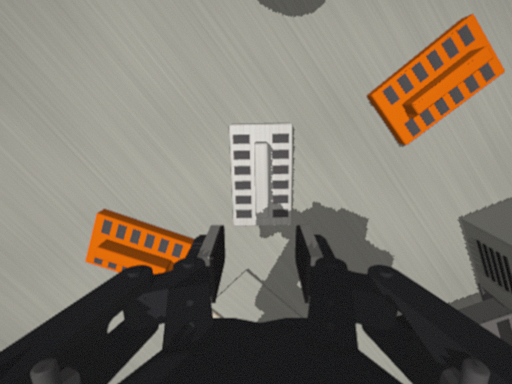

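View pics/w3c.png

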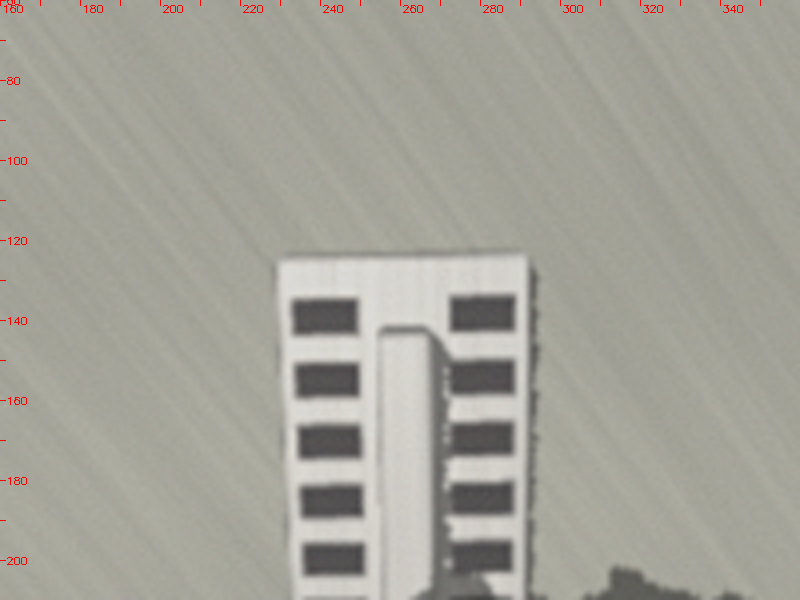

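View pics/s3c.png

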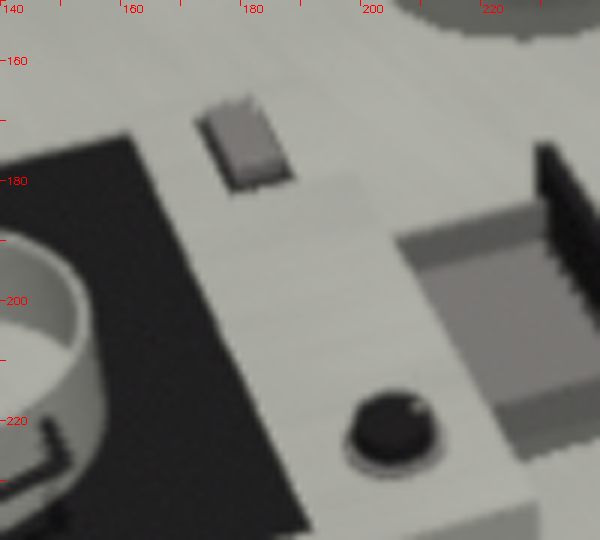

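```bash
python3 -W ignore - <<'E'
from h import *
c=Cam("pics/w3.npz")
A=c.back([(229.5,125),(291.5,123.5),(290,223.5),(234,224)],.018)
B=c.back([(254.5,142.5),(267,142.5),(267.8,205),(255.5,205)],.04)
print(A.mean(0),[np.linalg.norm(A[i]-A[i-1]).round(4) for i in range(4)],[np.degrees(np.arctan2(*(A[i]-A[j])[1::-1])) for i,j in((0,3),(1,2))])
print(B,[np.degrees(np.arctan2(*(B[i]-B[j])[1::-1])) for i,j in((0,3),(1,2))])
a=np.radians(52.5);u=np.array([np.cos(a),np.sin(a)])
m=(B[0]+B[1])[:2]/2; print("rib centre", m-.04*u,m+.04*u)
E
```

```text
[0.49354962 0.24515701 0.018     ] [np.float64(0.1124), np.float64(0.0655), np.float64(0.1134), np.float64(0.0652)] [np.float64(53.43991973072664), np.float64(53.29225433953838)]
[[0.51225659 0.28087319 0.04      ]
 [0.52213257 0.27327414 0.04      ]
 [0.48310988 0.22040553 0.04      ]
 [0.47277979 0.22835746 0.04      ]] [np.float64(53.067312945392885), np.float64(53.56870273026088)]
rib centre [0.49284412 0.24533953] [0.54154504 0.3088078 ]
```

```bash
python3 -W ignore - <<'E'
from h import *
from cell import solver,status,manip,set_gripper
o=ori(np.radians(53.2-90)); p=[.493,.2463]
manip.servo_line(p+[.065],o,0.2)
print(manip.servo_line(p+[.040],o,0.08,stop_force=8))
print(status.read_ee_pos(),status.read_force())
set_gripper(0.0,40)
print(status.read_finger_gap(),status.read_force(),status.read_clock())
manip.servo_line(p+[.17],o,0.2)
print(status.read_finger_gap(),status.read_force(),status.read_clock())
snap("wrist","w4")
snap("scene","s4"); crop("s4",210,140,180,130,4,"s4c")
E
```

```text
False
[0.49246021 0.24616829 0.03925904] [-0.01657139 -0.25105134  0.13797876]
0.15436490288000332 [-0.39196388  0.27777948  1.32485501] 9.775
0.15568336060864021 [-1.06920712 -0.1744555  -1.63483991] 10.575
```

View pics/w4.png

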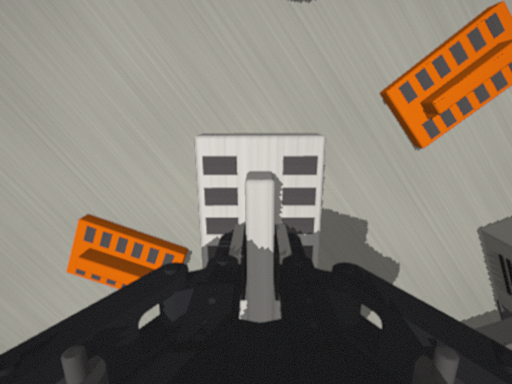

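View pics/s4c.png

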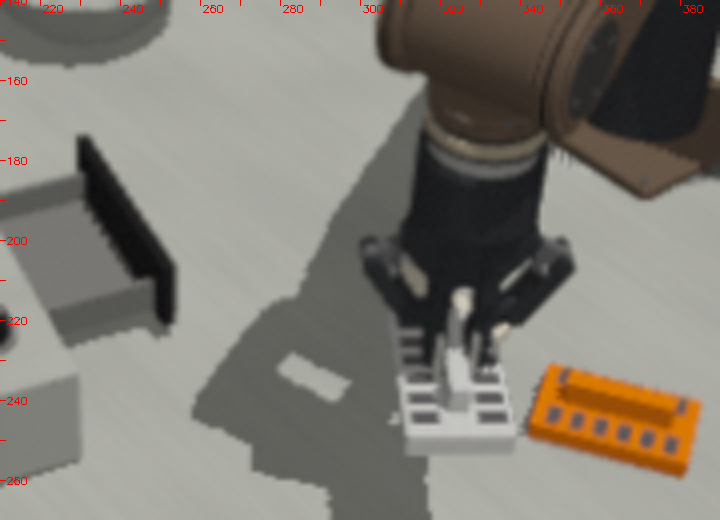

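```bash
python3 -W ignore - <<'E'
from h import *
c=Cam("pics/w4.npz"); zt=.17-.0393+.018
P=c.back([(196,136),(323,135.5)],zt); print(P,np.linalg.norm(P[0]-P[1]))
Q=c.back([(248,179),(274,179)],zt+.022); print(Q,np.linalg.norm(Q[0]-Q[1]))
a=np.radians(53.2);u=np.array([np.cos(a),np.sin(a)]); t=np.array([.493,.2463])
print(((P.mean(0)[:2]-t)@u), ((Q.mean(0)[:2]-t)@u), [np.degrees(np.arctan2(*(X[1]-X[0])[1::-1])) for X in (P,Q)])
S=Cam("pics/s4.npz")
print(S.proj([W((-114,91,75)),W((-114,-91,75)),W((-102,91,75)),W((-102,-91,75)),W((-114,91,15)),W((-2,75,50)),W((-102,75,50))]).round(1).tolist())
E
```

```text
[[0.50007486 0.30996561 0.1487    ]
 [0.55107898 0.27204954 0.1487    ]] 0.06355350666221495
[[0.51139002 0.28048457 0.1707    ]
 [0.52058949 0.27359188 0.1707    ]] 0.011495193211194877
0.05531310520198958 0.03838446355888946 [np.float64(-36.62683216429579), np.float64(-36.84232415321214)]
[[254.8, 205.6], [232.4, 172.4], [251.1, 206.6], [228.9, 173.3], [254.7, 220.7], [217.7, 218.5], [249.0, 209.8]]
```

```bash
python3 -W ignore - <<'E'
from h import *
from cell import solver,status,manip,set_gripper
o=ori(HP[2])
manip.move_ptp(W((-52,1,170)),o)
print(status.read_clock(),status.read_ee_pos())
manip.servo_line(W((-52,1,100)),o,0.2)
snap("wrist","w5"); snap("side","t5"); crop("t5",150,100,200,150,4,"t5c")
E
```

```text
12.0167 [ 0.55516827 -0.10596861  0.16955525]
```

View pics/w5.png

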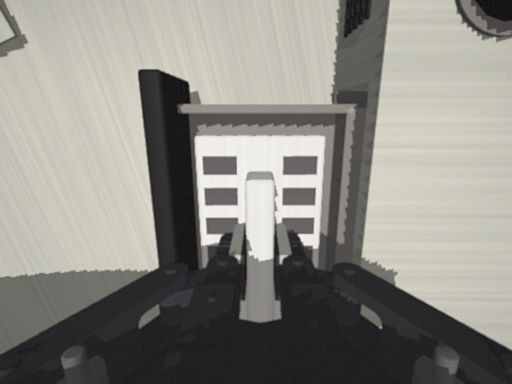

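View pics/t5c.png

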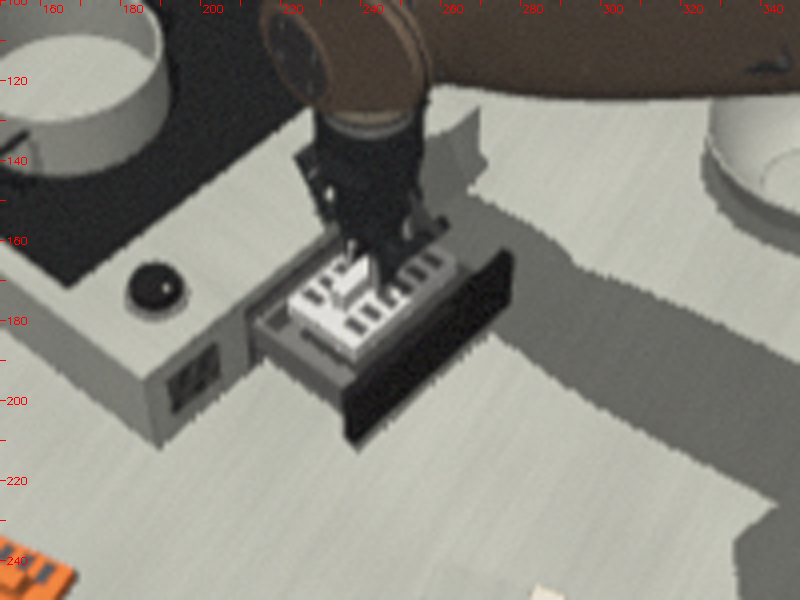

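```bash
python3 -W ignore - <<'E'
from h import *
c=Cam("pics/w5.npz")
def H(P):
    d=P[:,:2]-HP[:2];k,s=np.cos(HP[2]),np.sin(HP[2]);return np.c_[d[:,0]*k+d[:,1]*s,-d[:,0]*s+d[:,1]*k].round(4)
print("rear inner/outer top",H(c.back([(342,150),(352,150)],.05)),"left wall in/out",H(c.back([(260,112),(260,104)],.05)),"panel inner/outer top",H(c.back([(189,84),(140,71),(190,100)],.075)))
z=.100-.0393+.018
print("filter",H(c.back([(196,136),(324,135.5)],z)))
E
```

```text
rear inner/outer top [[-0.0013  0.0468]
 [ 0.0048  0.0468]] left wall in/out [[-0.0517  0.0693]
 [-0.0518  0.0738]] panel inner/outer top [[-0.0869  0.0827]
 [-0.1104  0.0886]
 [-0.087   0.0752]]
filter [[-0.0842  0.0577]
 [-0.0194  0.058 ]]
```

The filter measures centred over the tray, x about -52 and y about 0 in the hob frame, with about 12 mm or more of clearance all round. Now I'll lower it.

```bash
python3 -W ignore - <<'E'
from h import *
from cell import solver,status,manip,set_gripper
o=ori(HP[2])
manip.servo_line(W((-52,1,72)),o,0.1)
f0=np.array(status.read_force())
for z in (67,65,64,63,62):
    s=manip.servo_line(W((-52,1,z)),o,0.03,stop_force=4)
    print(z,s,np.round(status.read_force()-f0,2),status.read_ee_pos()[2])
    if s: break
set_gripper(0.4)
manip.servo_line(W((-52,1,150)),o,0.2)
set_gripper(0.0)
snap("wrist","w6");print(status.read_clock(),status.read_ee_pos())
E
```

```text
67 False [-0.68 -0.04  0.14] 0.06706797070617529
65 False [-0.24  0.71  0.43] 0.06492873360816162
64 False [-0.61  0.91  2.85] 0.06444690072070837
63 False [-3.74  1.16  9.71] 0.06443082569830674
62 False [-4.82  1.59 11.92] 0.06443142236820769
15.7667 [ 0.55513674 -0.1066897   0.14950707]
```

View pics/w6.png

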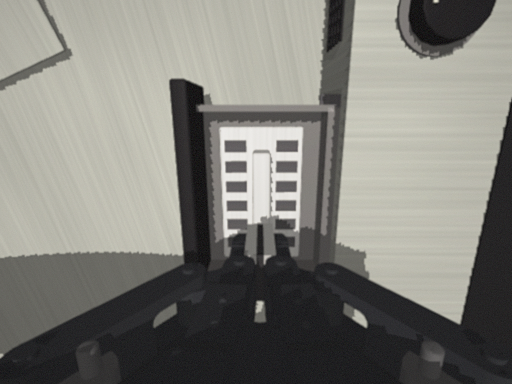

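```bash
python3 -W ignore - <<'E'
from h import *
from cell import solver,status,manip,set_gripper
o=ori(HP[2]-np.pi/2); ux=np.array([np.cos(HP[2]),np.sin(HP[2]),0])
for p in [(-150,0,150),(-150,0,55),(-24,0,55)]: print(solver.solve_ik(W(p),o) is not None)
manip.move_ptp(W((-150,0,150)),o)
manip.servo_line(W((-150,0,55)),o,0.2)
f0=np.array(status.read_force())
s=manip.servo_line(W((-118,0,55)),o,0.06,stop_force=12)
print(s,np.round((status.read_force()-f0)@ux,2),status.read_clock())
snap("wrist","w7")
E
```

```text
True
True
True
False -4.39 18.45
```

View pics/w7.png

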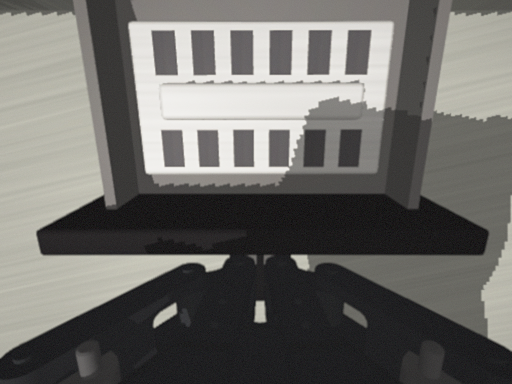

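The fingers touch the panel at its middle, with the filter flat behind it. Next I'll push.

```bash
python3 -W ignore - <<'E'
from h import *
from cell import solver,status,manip,set_gripper
o=ori(HP[2]-np.pi/2); ux=np.array([np.cos(HP[2]),np.sin(HP[2]),0])
def st(x):
    f=np.array(status.read_force()); e=np.array(status.read_ee_pos())
    fx=f@ux; print(x,"Fx",round(fx,2),"hx",round(1e3*((e[:2]-HP[:2])@ux[:2]),2),"t",round(status.read_clock(),2)); return fx
s=manip.servo_line(W((-45,0,55)),o,0.06,stop_force=14); print(s); st(-45)
if not s:
    s=manip.servo_line(W((-30,0,55)),o,0.04,stop_force=14); print(s); st(-30)
    for x in (-28,-27,-26,-25,-24):
        s=manip.servo_line(W((x,0,55)),o,0.02,stop_force=10); fx=st(x)
        if s or fx<-20: break
snap("wrist","w8"); snap("side","t8")
E
```

```text
False
-45 Fx -7.88 hx -45.71 t 19.87
False
-30 Fx -9.1 hx -31.38 t 20.39
-28 Fx -8.57 hx -29.18 t 20.64
-27 Fx -8.61 hx -28.18 t 20.89
-26 Fx -8.13 hx -26.97 t 21.14
-25 Fx -4.21 hx -25.08 t 21.39
-24 Fx -5.65 hx -24.32 t 21.64
```

View pics/w8.png

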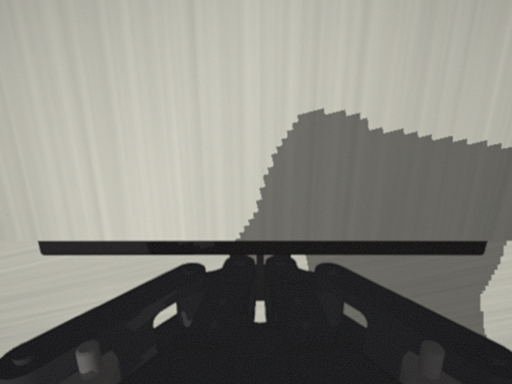

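```bash
python3 -W ignore - <<'E'
from h import *
from cell import solver,status,manip,set_gripper
o=ori(HP[2]-np.pi/2); ux=np.array([np.cos(HP[2]),np.sin(HP[2]),0])
def st(x):
    f=np.array(status.read_force()); e=np.array(status.read_ee_pos())
    fx=f@ux; print(x,"Fx",round(fx,2),"hx",round(1e3*((e[:2]-HP[:2])@ux[:2]),2),"t",round(status.read_clock(),2)); return fx
for x in (-23,-22.5,-22,-21.5,-21,-20.5,-20,-19.5):
    s=manip.servo_line(W((x,0,55)),o,0.02,stop_force=10); fx=st(x)
    if s or fx<-16: break
snap("wrist","w9");
manip.servo_line(W((-40,0,55)),o,0.03); st("back")
snap("wrist","w10")
E
```

```text
-23 Fx -7.99 hx -23.68 t 21.99
-22.5 Fx -8.02 hx -23.37 t 22.24
-22 Fx -7.58 hx -22.94 t 22.49
-21.5 Fx -7.45 hx -22.47 t 22.74
-21 Fx -8.6 hx -21.97 t 22.99
-20.5 Fx -7.91 hx -21.47 t 23.24
-20 Fx -7.66 hx -20.95 t 23.49
-19.5 Fx -8.07 hx -20.47 t 23.74
back Fx 0.1 hx -39.76 t 24.62
```

View pics/w10.png

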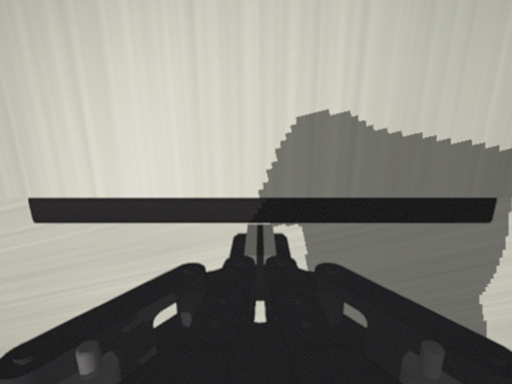

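```bash
python3 -W ignore - <<'E'
from h import *
from cell import solver,status,manip,set_gripper
def H(P):
    d=P[:,:2]-HP[:2];k,s=np.cos(HP[2]),np.sin(HP[2]);return np.c_[d[:,0]*k+d[:,1]*s,-d[:,0]*s+d[:,1]*k].round(4)
c=Cam("pics/w10.npz"); print(H(c.back([(36,221.5),(492,221.5),(28,198),(496,198)],.075)))
manip.servo_line(W((-70,0,55)),None,0.15)
c=snap("wrist","w11"); snap("side","t11");snap("scene","s11")
crop("t11",150,100,200,150,4,"t11c");crop("s11",140,150,130,100,6,"s11c")
print(status.read_clock())
E
```

```text
[[-0.0132  0.0878]
 [-0.0134 -0.0913]
 [-0.0036  0.0888]
 [-0.0037 -0.0907]]
25.175
```

View pics/w11.png

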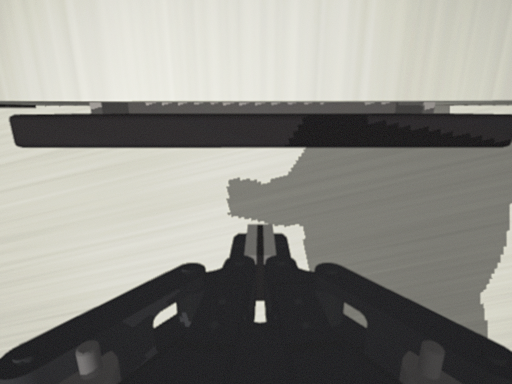

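View pics/t11c.png

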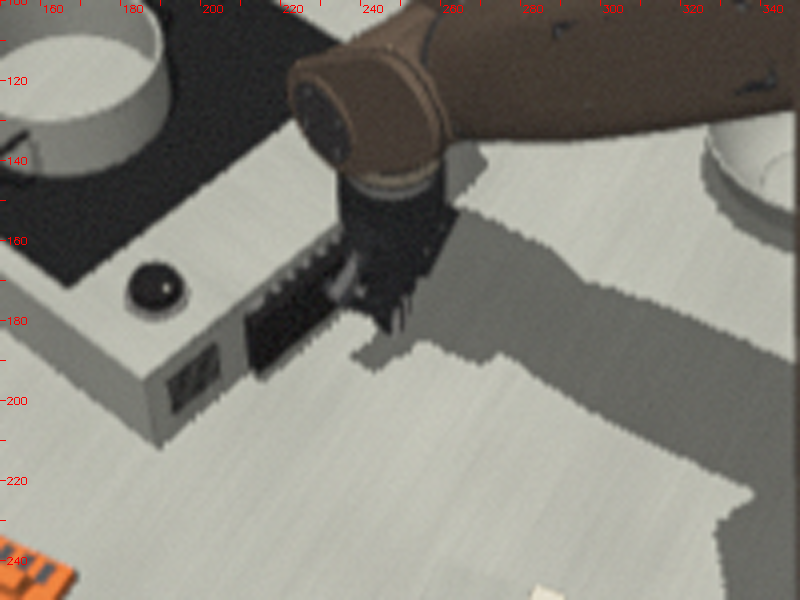

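View pics/s11c.png

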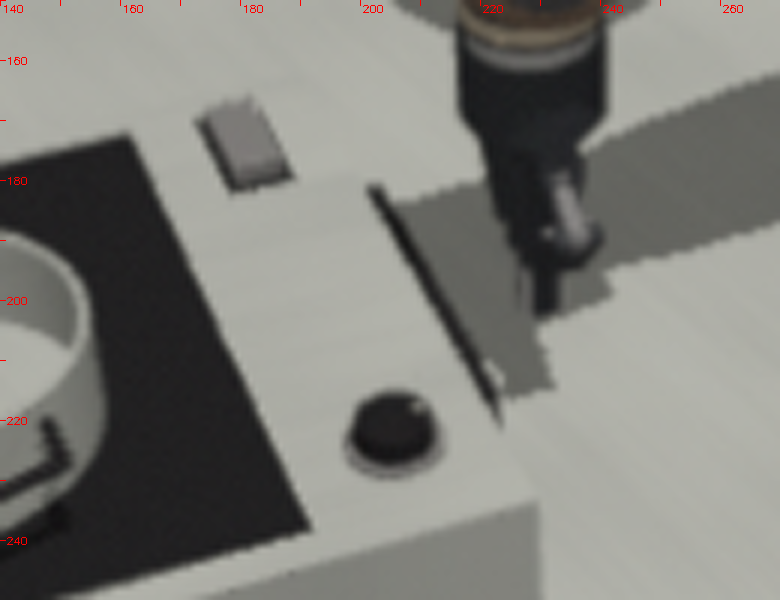

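```bash
python3 -W ignore - <<'E'
from h import *
from cell import status,manip
def H(P):
    d=P[:,:2]-HP[:2];k,s=np.cos(HP[2]),np.sin(HP[2]);return np.c_[d[:,0]*k+d[:,1]*s,-d[:,0]*s+d[:,1]*k].round(4)
c=Cam("pics/w11.npz"); print(H(c.back([(260,147),(260,115),],.075)),H(c.back([(260,102)],.09)))
S=Cam("pics/s11.npz");print(S.proj([W((-14,91,75)),W((-14,-91,75)),W((-2,91,75))]).round(1).tolist())
manip.hold(1.0)
c=snap("wrist","w12"); print(status.read_clock(),status.read_ee_pos())
import cv2
a,b=cv2.imread("pics/w11.png"),cv2.imread("pics/w12.png");print(np.abs(a.astype(int)-b)[:160].mean())
E
```

```text
[[-0.0143 -0.0001]
 [-0.0029 -0.0002]] [[ 0.001  -0.0001]]
[[223.1, 214.3], [203.2, 179.6], [219.2, 215.4]]
26.225 [ 0.53756744 -0.10359159  0.0550275 ]
1.6591227213541666
```

View pics/w12.png

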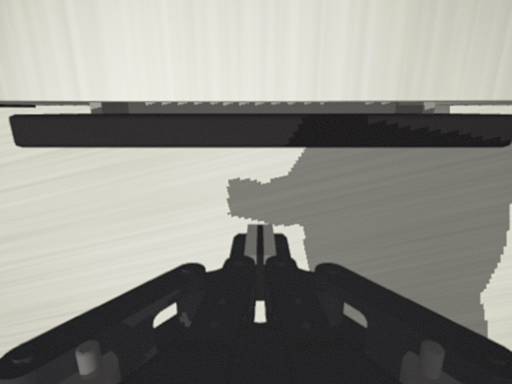

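The panel face measures -14 mm and hasn't moved for over a second, so the tray is latched. Now I'll retreat, take a final look and hand in.

```bash
python3 -W ignore - <<'E'
from h import *
from cell import status,manip
manip.servo_line(W((-110,0,55)),None,0.15)
manip.servo_line(W((-110,0,250)),None,0.2)
snap("side","t13");snap("scene","s13"); print(status.read_clock(),status.read_force())
E
```

```text
27.8667 [ 0.48237862  0.27432345 -0.1279505 ]
```

View pics/t13.png

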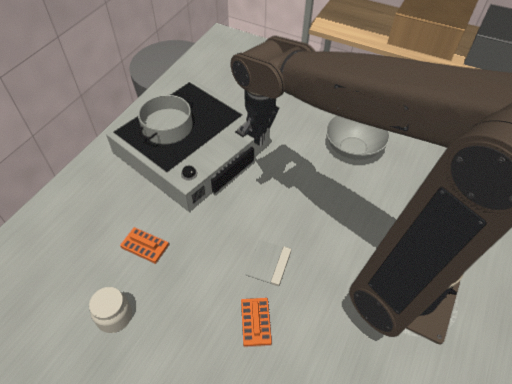

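View pics/s13.png

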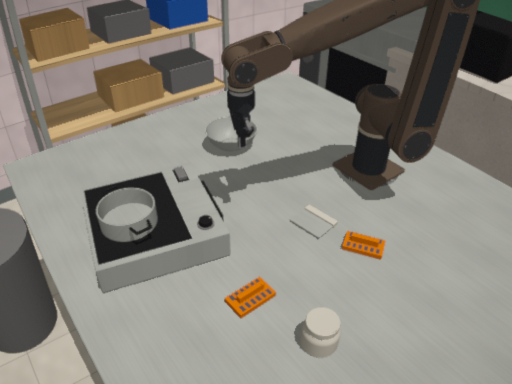

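The tray is shut (side 233,170, scene 212,198) and the bystanders are where they were in the first pictures.

```bash
python3 -c "
from cell import hand_in,status
hand_in();print(status.read_clock())"
```

```text
the job is handed in; nothing more can be done
the job is handed in; nothing more can be done
```

The job is done and handed in at about 28 s of the 64 s allowed.

- **Key:** I pressed the release key with about 4 N over roughly 7 mm, and the tray sprang fully out.
- **Filter:** I gripped the aluminium filter by its rib and laid it flat and centred in the tray, rib up. While settling it, the contact force rose to about 12 N because my 4 N stop counted each small step separately.
- **Tray:** I pushed the tray home with 9 N or less. The force dropped briefly near the end, then stayed flat at about 8 N, with no sharp rise showing the hard stop. The click therefore shows only in the pictures.

**Last checks:**
- With the fingers clear, the panel face measured 14 mm in front of the hob, which is the shut position. It stayed there for more than a second.
- The key is back up.
- By eye in the final pictures, the bowl, tub and scraper are where they were.
- The robot is touching nothing.

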